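Load a reed block into the wind box through its sprung flap

TASK

Take the reed block with the green top off the mat, push it foot first down through the sprung brass flap of the wind box, and press it gently all the way home, until the hidden sinking plate under it stops, so that the flap springs shut above it. Nothing may be forced or dropped in, and the other blocks and everything else on the bench must be left where they are.

Things in the scene. Friction and masses are not known exactly. Their poses are not given: they have to be found in the camera images.
- block_green: the reed block to load: upright wooden block with a bright green top and metal reeds on its two broad faces, 22 (x) x 40 (y) x 80 mm tall, about 0.14 kg (varies). Origin: centre of its underside, z up. Grip it across its 40 mm width, on the plain faces at +y and -y, close to the top; the same after a half turn about z
- block_top (a point): centre of the green block's top face, 80 mm above its origin
- windbox: fixed wooden box, 110 (x) x 210 (y) x 150 mm tall, clear wall at its +x side. Origin: on the table, on the vertical axis of the block channel (not the box's middle: the box spans x -50 to +60, y -105 to +105 mm). The slot in its 6 mm lid spans x -19 to +26, y -72 to +72 mm and is closed by the brass flap. Between the lid and the channel it is empty, with room for fingers beside the block at +y and -y
- slot (a point): point on the windbox's channel axis at the lid's upper face, 150 mm above the table; the block's axis goes through it. Axes as the windbox
- channel (a point): centre of the mouth of the block channel, 66 mm above the table, straight below slot. Inside, the channel is 26 (x) x 44 (y) mm, so the block's x axis goes along the box's x axis (either way round) with 2 mm of play on each side; sloped lead-ins about 11 mm wide rise from the mouth to 79 mm above the table
- flap (a joint): angle of the brass flap (44 x 142 x 3 mm) that shuts the slot, hinged on the slot's +x edge at the lid's upper face: 0 shut, grows as its free (-x) edge is pushed down into the box, up to 1.45 rad. A light spring shuts it (0.7 N at the free edge when shut, up to 2.5 N wide open). It can shut over the block once the block's top is 42 mm or more below the lid's upper face and the fingers are out
- pallet (a joint): how far the hidden plate at the bottom of the channel has sunk, in m: 0 at the start, 0.010 hard down. Its soft felt top gives 1 mm per 10 N and springs back; about 6 N sinks the plate, more than the block's weight; it stays where it is left. Its height varies and is not told: the block's foot meets it when the block's top is 36 to 52 mm below the lid's upper face; it is fully down 10 mm deeper
- mat: fixed green mat, 120 x 300 x 4 mm, on which the three reed blocks stand 95 mm apart in a row along its y axis, in any order. Origin: centre of its underside on the table
- block_red: same block with a red top, to be left alone; origin at the centre of its underside
- block_blue: same block with a blue top, to be left alone; origin at the centre of its underside
- screwdriver: screwdriver lying on the bench between mat and wind box, nearer the robot, to be left alone; lies along its x axis
- glue: white glue bottle, 60 mm across and 160 mm tall, beyond the mat and wind box, to be left alone; origin at its underside
- mug: blue mug, 80 mm across and 95 mm tall, beyond the mat and wind box, to be left alone; origin at its underside
- wrench: wrench lying on the bench on the far left, to be left alone
- offcut: dark wooden offcut, 60 x 140 x 18 mm, on the far right, to be left alone; origin at the centre of its underside
Things that resemble listed ones, but are neither listed nor needed, are in the scene too. What is shaped like the block_green but purple is not meant.

How it is judged:
On the way:
1. the green block is on its way down through the opened flap (value of joint flap above 0.5 rad and z of block_green in the frame of windbox below 0.13 m and horizontal distance between block_green and windbox below 0.02 m), for 0.1 s.
At the end, for the whole second after the job is handed in: The green block is upright (0.15 rad) and at rest in the channel, foot within 6 mm of its axis, top 42 mm or more below the lid's upper face, the plate under it pressed more than 9 of its 10 mm down, and the flap shut above it (under 0.08 rad) (value of joint pallet above 0.009 m and value of joint flap below 0.08 rad and z of block_top in the frame of windbox below 0.108 m and horizontal distance between block_green and windbox below 0.006 m and angle between block_green's own z axis and vertical below 0.15 rad and linear speed of block_green below 0.01 m/s); the robot touches nothing.
It fails at once if the block is forced or dropped: it bears on any part in the wind box, the plate included, with more than 18 N (contact force between block_green and windbox above 18 N or contact force between block_green and pallet above 18 N).
It fails at once if the robot presses on the wind box or its flap with more than 20 N (contact force between the arm and windbox above 20 N).
It fails at once if another block or a bystander is moved by more than 15 mm or tipped over (distance of any of block_red, block_blue, screwdriver, glue, mug, wrench, offcut from where it was at the start of the episode above 0.015 m or angle between any of block_red, block_blue, glue, mug's own z axis and vertical above 0.5 rad).
It also fails if it takes over 58 s, if anything falls off the work surface, if the arm or the gripper's body presses on something with over 40 N, if the wrist force passes 120 N, or if a joint passes its speed limit or range.

ROBOT

A 6-joint arm with a two-finger parallel gripper is mounted at the origin on the work surface. World frame = base frame: x ahead of the robot, y to its left, z up, the work surface at z = 0. Lengths are in m, angles in rad, forces in N, time in s.
With the tool pointing down it reaches from about 0.375 to 0.975 m from the base axis. Payload 3.8 kg.
Tool frame: the origin (TCP) lies on the centre line of the jaws, within the pads' length; the fingertips stand 25 mm ahead of it and the grasp point (between the pads) lies 6 mm ahead of it; z points along the fingers, y is the line along which they close (so a half turn about z gives the same grasp; the last joint's range is limited). The gripper opens to 85 mm and grips with 20 to 120 N. Pads are 22 mm wide; open, the fingers measure 114 mm over their backs; the gripper's body (76 mm by 85 mm) begins 54 mm behind the grasp point. The pads swing forward as they close: fully open they stand 13 mm farther back than shut.
Start: joints at [-1.155, 0.264, 1.604, -0, 1.274, -0.037], TCP at [0.295, -0.607, 0.256] pointing down, gripper open.
Joint ranges: [-2.63, 2.63], [-0.94, 2.18], [0.31, 2.57], [-1.31, 4.45], [0, 2.66], [-2.55, 2.55]. Speed limits (rad/s): [2.57, 2.57, 3.14, 3.14, 3.14, 3.14].

INTERFACE

Orientations are given as a rotation vector (axis times angle).
In Python, from workcell import bot gives the robot as it stands. The module is installed in compiled form; this text tells all that it offers.
- The arm moves only by the tool play_rows, never from a script. Its argument "commands" is a list that holds one entry, the list of rows, each a list of 7 numbers: the shift along the tool's x, y, z as a fraction of full scale, then the turn, a rotation vector about the tool's x, y, z as a fraction of full scale, then the closure, from -1 (fully open) to 1 (shut). A call has 1 to 8 rows; each row is the pose to reach, as a shift and turn from the pose commanded when the call began, along the tool's axes at that moment, turning the shorter way round; what a row does not reach only later rows make up. Full scale, the value 1, is 60 cm for a shift and 180 degrees for a turn. A row lasts 1/10 s, in which the tool goes at most 50 mm and 8.59 degrees, less where a joint would pass 70% of its speed; a pose out of reach is approached as far as the arm can. A call with a number of a shift or a turn outside -1 to 1 is refused whole. A call with a gripper value outside its range is refused whole. The fingers move at their own pace and stop on an object; "force" is the grip in N (left out, the last holds). Time passes only in rows, so rows that repeat a pose let the fingers close. It gives the time, the measured TCP pose, the force, the opening and the grip force at its end, in the units of the state.
- bot.read_state(): the state, without advancing time (a new reading comes with each control period).
- bot.read_camera(name): name is "scene" or "top" or "wrist"; returns the picture (400x640x3 uint8, blue, green, red); there is no depth.
- bot.camera_params(name): a dict with "fov_y" (degrees; the focal length in pixels is half the picture's height over the tangent of half this angle, whatever the lens; pixels are square), "cx", "cy" (the principal point, pixels), "rvec" (rotation vector, rad) and "tvec" (3), from world to camera coordinates, as OpenCV has them. Camera axes: x right, y down, z forward; pixel columns grow to the right and rows downward; lengths in m; the calibration is good to about 2 mm. A picture is of the moment at which its call begins: read the wrist's pose just before it. camera_params takes no time and is no camera call; for the wrist camera it gives the pose at the moment of the call.
- bot.finish_job(): hands the job in; it is judged then, once.
The state is a dict: "time": time; "q": joint angles; "joint_vel": joint speeds; "joint_torque": joint torques, N m; "tool_pos": TCP position; "tcp_rot": TCP orientation; "wrist_force": force on the tool from outside, world axes, zero at the start; "torque": the same for the moment, N m; "width": opening from 0.0 (shut) to 1.0 (fully open); "grip_force": force on a finger pad.
Only numpy, scipy, OpenCV 4.12 (cv2) and the standard library are available. Lean on these libraries where they do the work, as an engineer would, in place of code of your own. Each camera call takes 0.05 s, during which the arm holds its last target. There are 200 camera calls.

## Working session

There is one attempt and no reset: what is moved stays moved. The work goes in short steps, Python scripts to look and compute and a tool call to move; the robot and the scene stay as the last step left them, time stands still between calls to the robot, and variables do not carry over. Pictures are saved under pics/ and viewed, at most 10 in all, crops included, and the job is handed in when it is done.

Besides the shell and the picture viewer there is one more tool, called after "Emit:" by a JSON object that holds its "op" and its "data", one argument or row to a line. play_rows: Moves the arm, as the interface text tells. Its arguments: {"type":"object","properties":{"commands":{"type":"array"},"force":{"type":"number"}},"required":["commands"]}

```bash
mkdir -p pics; cat > h.py <<'E'
import numpy as np,cv2
from workcell import bot
def par(n):
    p=bot.camera_params(n); f=200/np.tan(np.radians(p['fov_y'])/2)
    R=cv2.Rodrigues(np.array(p['rvec'],float))[0]; t=np.array(p['tvec'],float)
    return f,p['cx'],p['cy'],R,t
def ray(P,u,v):
    f,cx,cy,R,t=P; d=R.T@np.array([(u-cx)/f,(v-cy)/f,1]); return -R.T@t,d
def onz(P,u,v,z):
    c,d=ray(P,u,v); return c+d*(z-c[2])/d[2]
def proj(P,X):
    f,cx,cy,R,t=P; x=R@np.array(X)+t; return np.array([cx+f*x[0]/x[2],cy+f*x[1]/x[2]])
def tri(rs):
    A=0;b=0
    for c,d in rs:
        d=d/np.linalg.norm(d);M=np.eye(3)-np.outer(d,d);A=A+M;b=b+M@c
    return np.linalg.solve(A,b)
E
python3 - <<'E'
from h import *
for n in('scene','top','wrist'):
    im=bot.read_camera(n);cv2.imwrite(f'pics/{n}0.png',im);P=par(n);print(n,P[0],P[1],P[2],(-P[3].T@P[4]).round(3))
s=bot.read_state();print({k:np.round(v,3) for k,v in s.items()})
a=cv2.imread('pics/scene0.png');b=cv2.imread('pics/top0.png')
E
```

```text
scene 488.50550927011545 311.984915801547 191.96961668658167 [ 1.127 -0.71   0.924]
top 400.25573766041083 318.960456253534 201.00640654396116 [ 0.365 -0.009  1.209]
wrist 352.1245587271632 312.29975039639606 204.913106080142 [ 0.36  -0.577  0.373]
{'time': np.float64(0.15), 'q': array([-1.155,  0.265,  1.605, -0.   ,  1.274, -0.037]), 'joint_vel': array([-0.001, -0.003, -0.005,  0.001, -0.   , -0.   ]), 'joint_torque': array([ 0.0000e+00, -5.1591e+01, -3.6796e+01, -0.0000e+00,  8.0000e-03,
       -0.0000e+00]), 'tool_pos': array([ 0.295, -0.606,  0.255]), 'tcp_rot': array([-3.06e+00, -7.05e-01,  1.00e-03]), 'wrist_force': array([ 0.364, -0.5  ,  0.432]), 'torque': array([0.025, 0.05 , 0.014]), 'grip_force': np.float64(0.0), 'width': np.float64(1.0)}
```

View pics/scene0.png

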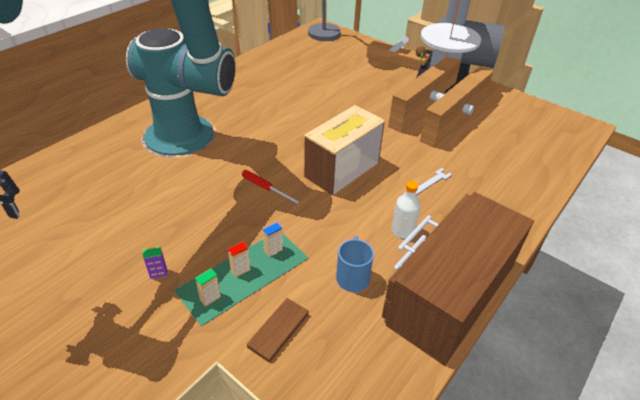

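View pics/top0.png

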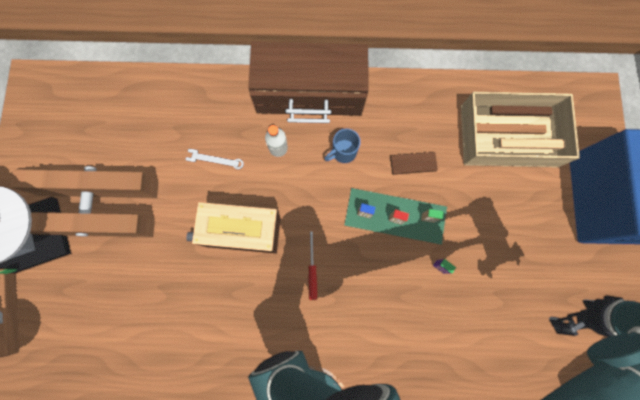

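Scene view: the wooden block with a green top stands on the mat at (207,277), and the purple look-alike with a green top is off the mat at (153,255). In the top view these are at (435,213) and (447,267). The wind box's yellow flap is at (345,128) in scene and (235,226) in top. The wooden one on the mat fits the description; next I measure it and check a crop.

```bash
python3 - <<'E'
from h import *
I={n:cv2.imread(f'pics/{n}0.png') for n in('scene','top')};P={n:par(n) for n in I}
def comps(n,lo,hi,amin=25):
    m=cv2.inRange(cv2.cvtColor(I[n],cv2.COLOR_BGR2HSV),lo,hi)
    k,l,s,c=cv2.connectedComponentsWithStats(m)
    return [(s[i,4],c[i].round(1),cv2.minAreaRect(np.argwhere(l==i)[:,::-1].astype(np.float32))) for i in range(1,k) if s[i,4]>amin]
def show(name,lo,hi,win):
    r={}
    for n in I:
        for a,c,b in comps(n,lo,hi):
            x,y,w,h=win[n]
            if x<c[0]<w and y<c[1]<h: print(name,n,a,c,np.round(cv2.boxPoints(b),0).tolist()); r[n]=c
    if len(r)==2: print('  tri',tri([ray(P[n],*r[n]) for n in r]).round(4))
W=dict(scene=(170,210,310,310),top=(345,190,445,240))
show('green',(50,180,120),(75,255,255),W)
show('red',(0,180,120),(8,255,255),W)
show('blue',(100,150,120),(125,255,255),W)
show('flap',(22,120,120),(32,255,255),dict(scene=(300,100,390,200),top=(190,200,280,250)))
a=cv2.resize(I['scene'][190:320,130:320],None,fx=4,fy=4)[:,:]
b=cv2.resize(I['top'][195:260,185:285],None,fx=7,fy=7)
cv2.imwrite('pics/c1.png',cv2.resize(I['scene'][90:320,130:400],None,fx=2.6,fy=2.6,interpolation=cv2.INTER_CUBIC))
E
```

```text
green scene 144 [205.8 276.3] [[195.0, 278.0], [212.0, 268.0], [216.0, 275.0], [199.0, 285.0]]
red scene 167 [237.4 248. ] [[227.0, 248.0], [244.0, 240.0], [248.0, 248.0], [230.0, 256.0]]
blue scene 107 [272.1 228.7] [[264.0, 229.0], [278.0, 222.0], [281.0, 228.0], [267.0, 235.0]]
blue top 94 [367.2 208.1] [[360.0, 210.0], [362.0, 203.0], [375.0, 206.0], [373.0, 213.0]]
  tri [ 0.5611 -0.1563  0.0786]
flap scene 443 [344.6 127.7] [[322.0, 134.0], [361.0, 111.0], [367.0, 122.0], [329.0, 145.0]]
```

View pics/c1.png

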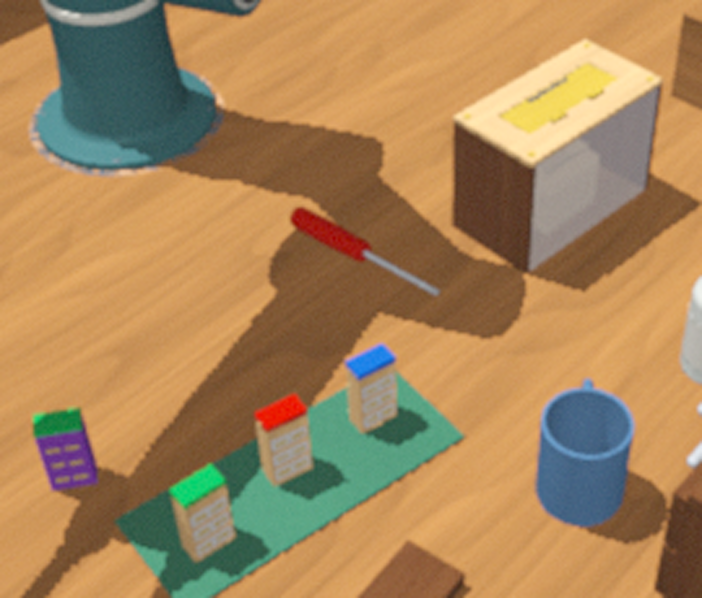

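The crop confirms it: the wooden block with the green top and reeds is on the mat at crop (200,510), and the purple one at (65,450) is off the mat. The box's clear wall faces +x.

```bash
cat > m.py <<'E'
from h import *
I={n:cv2.imread(f'pics/{n}0.png') for n in('scene','top')};P={n:par(n) for n in I}
def mask(n,lo,hi,win):
    x,y,w,h=win;m=np.zeros((400,640),np.uint8)
    m[y:h,x:w]=cv2.inRange(cv2.cvtColor(I[n],cv2.COLOR_BGR2HSV),lo,hi)[y:h,x:w]
    k,l,s,c=cv2.connectedComponentsWithStats(m);i=1+np.argmax(s[1:,4])
    return s[i,4],c[i],cv2.boxPoints(cv2.minAreaRect(np.argwhere(l==i)[:,::-1].astype(np.float32)))
def both(name,lo,hi,lo2,hi2,ws,wt,z):
    a=mask('scene',lo,hi,ws);b=mask('top',lo2,hi2,wt)
    X=tri([ray(P['scene'],*a[1]),ray(P['top'],*b[1])])
    print(name,a[0],b[0],'tri',X.round(4))
    for n,r in(('scene',a),('top',b)):
        c=np.array([onz(P[n],*q,z) for q in r[2]]);e=np.diff(np.vstack([c,c[:1]]),axis=0)[:,:2]
        i=np.argmax(np.linalg.norm(e,axis=1))
        print('  ',n,r[1].round(1),'at z',onz(P[n],*r[1],z).round(4),'sides',np.linalg.norm(e,axis=1).round(3),'yaw long',np.degrees(np.arctan2(e[i,1],e[i,0]))%180)
W=(170,210,310,310);T=(345,190,446,240)
both('green',(50,180,110),(75,255,255),(50,190,100),(75,255,255),W,T,.084)
both('red',(0,180,110),(8,255,255),(0,150,110),(8,255,255),W,T,.084)
both('blue',(100,150,110),(125,255,255),(100,150,110),(125,255,255),W,T,.084)
both('flap',(24,120,110),(34,255,255),(24,120,90),(34,255,255),(300,100,390,200),(190,200,280,250),.15)
both('lid',(12,45,190),(30,175,255),(12,45,170),(30,175,255),(300,100,390,200),(190,200,280,250),.15)
E
python3 m.py; python3 - <<'E'
import cv2;a=cv2.imread('pics/top0.png');h=cv2.cvtColor(a,cv2.COLOR_BGR2HSV)
for p in [(235,226),(225,226),(200,215),(265,215),(270,240),(240,255),(435,213),(400,215)]:print(p,h[p[1],p[0]])
E
```

```text
(235, 226) [ 24 113 238]
(225, 226) [ 24 114 239]
(200, 215) [ 22  66 245]
(265, 215) [ 21  71 244]
(270, 240) [ 23  63 245]
(240, 255) [ 12 124 194]
(435, 213) [ 67 133 203]
(400, 215) [  1 174 227]Traceback (most recent call last):
  File "m.py", line 17, in <module>
    both('green',(50,180,110),(75,255,255),(50,190,100),(75,255,255),W,T,.084)
    ~~~~^^^^^^^^^^^^^^^^^^^^^^^^^^^^^^^^^^^^^^^^^^^^^^^^^^^^^^^^^^^^^^^^^^^^^^
  File "m.py", line 9, in both
    a=mask('scene',lo,hi,ws);b=mask('top',lo2,hi2,wt)
                               ~~~~^^^^^^^^^^^^^^^^^^
  File "m.py", line 6, in mask
    k,l,s,c=cv2.connectedComponentsWithStats(m);i=1+np.argmax(s[1:,4])
                                                    ~~~~~~~~~^^^^^^^^^
    return _wrapfunc(a, 'argmax', axis=axis, out=out, **kwds)
    return bound(*args, **kwds)
ValueError: attempt to get argmax of an empty sequence
```

```bash
python3 - <<'E'
s=open('m.py').read()
s=s.replace("(50,190,100),(75,255,255),W,T","(55,90,165),(80,255,255),W,T").replace("(0,150,110),(8","(0,140,150),(8").replace("(24,120,90),(34","(21,92,200),(34").replace("(12,45,170),(30,175","(17,40,215),(30,125").replace("(12,45,190),(30,175","(15,40,180),(32,190")
open('m.py','w').write(s)
E
python3 m.py
```

```text
green 144 106 tri [ 0.5506 -0.3516  0.0802]
   scene [205.8 276.3] at z [ 0.5529 -0.3536  0.084 ] sides [0.044 0.022 0.043 0.022] yaw long 82.02940012941643
   top [435.7 213.2] at z [ 0.5504 -0.35    0.084 ] sides [0.037 0.023 0.037 0.023] yaw long 91.14961467648313
red 167 107 tri [ 0.5433 -0.2511  0.0788]
   scene [237.4 248. ] at z [ 0.5458 -0.255   0.084 ] sides [0.044 0.027 0.044 0.026] yaw long 73.68347305613385
   top [400.3 214.9] at z [ 0.5435 -0.2488  0.084 ] sides [0.022 0.04  0.022 0.04 ] yaw long 72.28760739686989
blue 107 94 tri [ 0.5611 -0.1563  0.0785]
   scene [272.1 228.7] at z [ 0.5637 -0.161   0.084 ] sides [0.039 0.021 0.039 0.02 ] yaw long 76.42457870876882
   top [367.2 208.1] at z [ 0.5612 -0.1544  0.084 ] sides [0.021 0.039 0.021 0.039] yaw long 75.58361597059303
flap 406 871 tri [0.4945 0.2075 0.145 ]
   scene [344.7 127.6] at z [0.4975 0.1998 0.15  ] sides [0.153 0.052 0.148 0.047] yaw long 86.09033807843822
   top [234.3 225.6] at z [0.4953 0.2079 0.15  ] sides [0.051 0.145 0.051 0.144] yaw long 86.01191337615847
lid 4076 3162 tri [0.4892 0.2033 0.1543]
   scene [341.1 125. ] at z [0.4827 0.2029 0.15  ] sides [0.263 0.401 0.209 0.395] yaw long 123.43492412413121
   top [234.  226.2] at z [0.4939 0.2084 0.15  ] sides [0.11  0.214 0.109 0.21 ] yaw long 85.88624389535988
```

```bash
cat >> h.py <<'E'
from scipy.spatial.transform import Rotation as Ro
def plan(p,yaw):
    s=bot.read_state();T=Ro.from_rotvec(s['tcp_rot'])
    G=Ro.from_euler('z',yaw,degrees=True)*Ro.from_rotvec([np.pi,0,0])
    d=T.inv().apply(np.array(p)-s['tool_pos'])/.6; r=(T.inv()*G).as_rotvec()/np.pi
    print('t',s['time'],'pos',np.round(s['tool_pos'],4),'yaw',Ro.as_matrix(T)[:2,0].round(4),'F',np.round(s['wrist_force'],2)); print('shift',d.round(4),'turn',r.round(4),'mm',np.linalg.norm(d)*600)
E
python3 - <<'E'
from h import *
P=par('wrist');s=bot.read_state();T=Ro.from_rotvec(s['tcp_rot'])
print(T.as_matrix().round(3),'cam off tool',T.inv().apply(-P[3].T@P[4]-s['tool_pos']).round(4)); print('axis tool',T.inv().apply(P[3].T[:,2]).round(3),'camx',T.inv().apply(P[3].T[:,0]).round(3))
plan([.49,-.35,.25],-3)
E
```

```text
[[ 0.899  0.437 -0.001]
 [ 0.437 -0.899  0.002]
 [ 0.    -0.002 -1.   ]] cam off tool [ 0.071   0.0016 -0.1175]
axis tool [-0.279 -0.001  0.96 ] camx [-0.  1.  0.]
t 0.15 pos [ 0.2951 -0.6065  0.2552] yaw [0.8992 0.4375] F [ 0.36 -0.5   0.43]
shift [ 0.4792 -0.2422  0.0091] turn [-6.000e-04  1.000e-04  1.608e-01] mm 322.1900314529561
```

Emit:
{"op": "play_rows", "data": {
  "commands": [
    [[0.539,-0.213,0.009,0,0,0.161,-1],[0.539,-0.213,0.009,0,0,0.161,-1],[0.539,-0.213,0.009,0,0,0.161,-1],[0.539,-0.213,0.009,0,0,0.161,-1],[0.539,-0.213,0.009,0,0,0.161,-1],[0.539,-0.213,0.009,0,0,0.161,-1],[0.539,-0.213,0.009,0,0,0.161,-1],[0.539,-0.213,0.009,0,0,0.161,-1]]
  ]
}}

```text
time: 0.95
tool_pos: [0.5337, -0.3455, 0.2503]
tcp_rot: [-3.138, 0.074, -0.002]
wrist_force: [-0.6, -0.6, -0.2]
width: 0.997
grip_force: 0.0
```

```bash
python3 - <<'E'
from h import *
P=par('wrist');im=bot.read_camera('wrist');cv2.imwrite('pics/w1.png',im)
m=cv2.inRange(cv2.cvtColor(im,cv2.COLOR_BGR2HSV),(50,190,110),(75,255,255))
k,l,s,c=cv2.connectedComponentsWithStats(m)
for i in range(1,k):
    if s[i,4]>200:
        b=cv2.boxPoints(cv2.minAreaRect(np.argwhere(l==i)[:,::-1].astype(np.float32)))
        q=np.array([onz(P,*x,.084) for x in b]);e=np.diff(np.vstack([q,q[:1]]),axis=0)
        print(s[i,4],c[i].round(1),onz(P,*c[i],.084).round(4),q.mean(0).round(4),np.linalg.norm(e,axis=1).round(4),np.degrees(np.arctan2(e[:,1],e[:,0])).round(1))
plan([.55,-.35,.25],-3)
E
```

```text
t 1.0 pos [ 0.5319 -0.3477  0.2503] yaw [ 0.9989 -0.0479] F [-0.55 -0.59 -0.09]
shift [0.0303 0.0024 0.0006] turn [-0.0003  0.0002  0.0014] mm 18.216454851174632
```

View pics/w1.png

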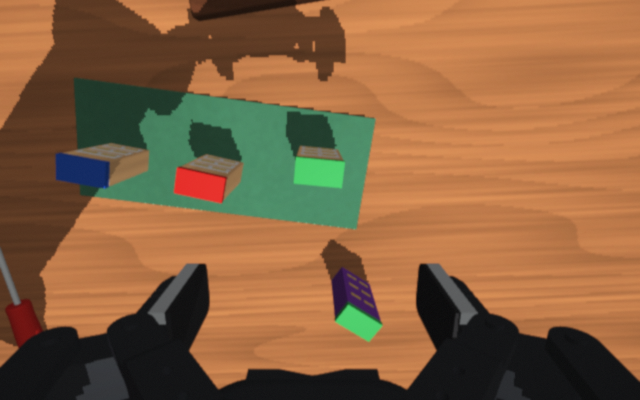

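Wrist view: the target's green top is at (320,172), red at (200,184), blue at (82,168), and the purple block with the green end is at (358,320). The row is on the mat, and the green block has clear space on both sides.

```bash
cat > w.py <<'E'
from h import *
import sys
def green(im,win=None):
    m=cv2.inRange(cv2.cvtColor(im,cv2.COLOR_BGR2HSV),(50,140,180),(75,255,255))
    if win: z=np.zeros_like(m);x,y,X,Y=win;z[y:Y,x:X]=m[y:Y,x:X];m=z
    k,l,s,c=cv2.connectedComponentsWithStats(m);i=1+np.argmax(s[1:,4]);return c[i],cv2.boxPoints(cv2.minAreaRect(np.argwhere(l==i)[:,::-1].astype(np.float32)))
def look(win,z=.084):
    P=par('wrist');im=bot.read_camera('wrist')
    c,b=green(im,win);q=np.array([onz(P,*x,z) for x in b]);e=np.diff(np.vstack([q,q[:1]]),axis=0)
    print(c.round(1),onz(P,*c,z).round(4),np.linalg.norm(e,axis=1).round(4),np.degrees(np.arctan2(e[:,1],e[:,0])).round(1)); return im,ray(P,*c)
E
python3 - <<'E'
from w import *
im,r=look((270,120,370,220)); np.save('r1.npy',np.array(r))
plan([.5505,-.351,.17],0)
E
```

```text
[315.5 170.1] [ 0.5505 -0.3522  0.084 ] [0.0216 0.0398 0.0217 0.0406] [ -8.9 -97.9 173.4  82. ]
t 1.05 pos [ 0.5308 -0.3492  0.2504] yaw [ 0.9988 -0.0498] F [ 0.15  0.03 -0.35]
shift [0.0331 0.0013 0.1339] turn [-0.      0.0003 -0.0159] mm 82.77026846085607
```

Emit:
{"op": "play_rows", "data": {
  "commands": [
    [[0.033,0.0035,0.1,0,0,0.028,-1],[0.033,0.0035,0.1,0,0,0.028,-1],[0.033,0.0035,0.1,0,0,0.028,-1],[0.033,0.0035,0.1,0,0,0.028,-1],[0.033,0.0035,0.1,0,0,0.028,-1]]
  ]
}}

```text
time: 1.55
tool_pos: [0.55, -0.355, 0.1928]
tcp_rot: [3.132, -0.222, 0.003]
wrist_force: [0.1, -0.2, 0.8]
width: 1.001
grip_force: 0.0
```

```bash
python3 - <<'E'
from w import *
im,r=look((200,120,440,380)); print('tri',tri([r,np.load('r1.npy')]).round(4))
cv2.imwrite('pics/w2.png',im)
plan([.5505,-.352,.07],-7.9)
E
```

```text
[306.3 213.9] [ 0.5504 -0.3522  0.084 ] [0.0393 0.0212 0.0403 0.0212] [-98.1 172.9  81.9  -9.7]
tri [ 0.5506 -0.3522  0.0847]
t 1.6 pos [ 0.5502 -0.3549  0.1931] yaw [ 0.99  -0.141] F [ 0.3  -0.3   0.19]
shift [-0.0007 -0.0052  0.2051] turn [ 0.0005 -0.0009 -0.0011] mm 123.10914721723444
```

Emit:
{"op": "play_rows", "data": {
  "commands": [
    [[-0.001,-0.005,0.06,0,0,0,-1],[-0.001,-0.005,0.12,0,0,0,-1],[-0.001,-0.005,0.16,0,0,0,-1],[-0.001,-0.005,0.177,0,0,0,-1],[-0.001,-0.005,0.177,0,0,0,-1],[-0.001,-0.005,0.177,0,0,0,-1]]
  ]
}}

```text
time: 2.2
tool_pos: [0.5507, -0.3515, 0.0866]
tcp_rot: [3.132, -0.221, 0.004]
wrist_force: [-0.5, 0.8, 0.5]
width: 0.998
grip_force: 0.0
```

Emit:
{"op": "play_rows", "data": {
  "commands": [
    [[0,0,0,0,0,0,0.3],[0,0,0,0,0,0,1],[0,0,0,0,0,0,1],[0,0,0,0,0,0,1],[0,0,0,0,0,0,1],[0,0,0,0,0,0,1],[0,0,0,0,0,0,1],[0,0,0,0,0,0,1]]
  ],
  "force": 40
}}

```text
time: 3.0
tool_pos: [0.5505, -0.3512, 0.086]
tcp_rot: [3.133, -0.221, 0.003]
wrist_force: [-0.5, 0.4, 6.6]
width: 0.461
grip_force: 41.9
```

Emit:
{"op": "play_rows", "data": {
  "commands": [
    [[0,0,-0.02,0,0,0,1],[0,0,-0.08,0,0,0,1],[0,0,-0.16,0,0,0,1],[0,0,-0.24,0,0,0,1],[0,0,-0.32,0,0,0,1],[0,0,-0.36,0,0,0,1],[0,0,-0.36,0,0,0,1]]
  ]
}}

```text
time: 3.7
tool_pos: [0.5515, -0.3519, 0.3071]
tcp_rot: [3.129, -0.221, 0.013]
wrist_force: [0.1, 0.1, -1.3]
width: 0.464
grip_force: 41.2
```

```bash
python3 - <<'E'
from h import *
s=bot.read_state();print(s['width'],s['grip_force'],s['wrist_force'])
plan([.42,.2,.30],-4)
E
```

```text
0.4637958565685126 41.20398223400116 [ 0.14388158  0.12264777 -1.30774107]
t 3.7 pos [ 0.5515 -0.3519  0.3071] yaw [ 0.9901 -0.1404] F [ 0.14  0.12 -1.31]
shift [-0.3463 -0.88    0.0049] turn [ 0.0015 -0.0027 -0.0226] mm 567.434532381568
```

Emit:
{"op": "play_rows", "data": {
  "commands": [
    [[-0.03,-0.06,0,0,0,0,1],[-0.06,-0.14,0,0,0,-0.005,1],[-0.09,-0.22,0,0,0,-0.01,1],[-0.12,-0.3,0,0,0,-0.02,1],[-0.16,-0.38,0,0,0,-0.02,1],[-0.19,-0.46,0,0,0,-0.02,1],[-0.22,-0.54,0,0,0,-0.02,1],[-0.25,-0.62,0,0,0,-0.02,1]]
  ]
}}

```text
time: 4.5
tool_pos: [0.4536, 0.0294, 0.2982]
tcp_rot: [3.139, -0.124, -0.006]
wrist_force: [1.5, -1.1, -0.9]
width: 0.46
grip_force: 41.3
```

```bash
python3 - <<'E'
from h import *
plan([.42,.2,.30],-4)
E
```

```text
t 4.5 pos [0.4536 0.0294 0.2982] yaw [ 0.9969 -0.0787] F [ 1.49 -1.11 -0.91]
shift [-0.0781 -0.279  -0.0027] turn [ 0.0001  0.0012 -0.0028] mm 173.83968820346158
```

Emit:
{"op": "play_rows", "data": {
  "commands": [
    [[-0.02,-0.07,0,0,0,0,1],[-0.04,-0.14,0,0,0,0,1],[-0.06,-0.2,0,0,0,0,1],[-0.075,-0.25,0,0,0,0,1],[-0.08,-0.266,0,0,0,0,1],[-0.08,-0.266,0,0,0,0,1],[-0.08,-0.266,0,0,0,0,1]]
  ]
}}

```text
time: 5.2
tool_pos: [0.4201, 0.1897, 0.2995]
tcp_rot: [3.137, -0.122, -0.003]
wrist_force: [0.7, 0.1, -1.1]
width: 0.46
grip_force: 41.4
```

```bash
python3 - <<'E'
from h import *
P=par('wrist');im=bot.read_camera('wrist');cv2.imwrite('pics/w3.png',im)
plan([.49,.208,.27],-4)
for n,p in dict(lidc=(.494,.2084,.15),slot=(.4905,.2085,.15)).items(): print(n,proj(P,p).round(1))
E
```

```text
t 5.25 pos [0.4203 0.1895 0.2998] yaw [ 0.9969 -0.0788] F [ 1.2   0.37 -1.7 ]
shift [ 0.1134 -0.04    0.0494] turn [ 0.0005  0.0004 -0.0029] mm 77.99248421839371
lidc [276.8 101.5]
slot [277.2 106.5]
```

View pics/w3.png

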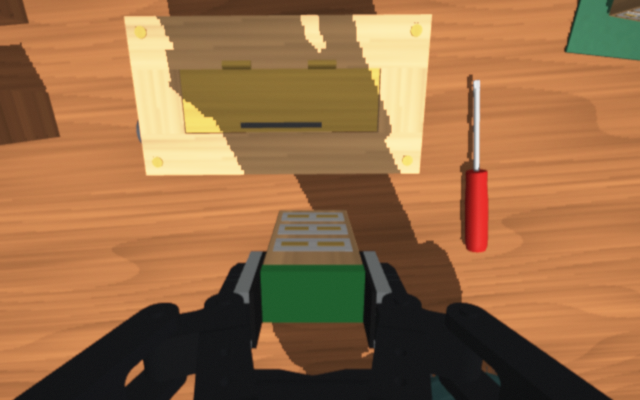

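Wrist view: the lid's corners are at about (124,15), (432,13), (420,174), (147,176). The flap spans (180,68) to (380,132), with its hinges on the far (+x) side. The green block is held squarely, its top centred at (313,293).

```bash
python3 - <<'E'
from h import *
P=par('wrist');s=bot.read_state();T=Ro.from_rotvec(s['tcp_rot']);print(s['time'],s['tool_pos'].round(4) if hasattr(s['tool_pos'],'round') else s['tool_pos'])
for n,cs,z in(('lid',[(124,15),(432,13),(420,175),(147,176)],.15),('flap',[(180,69),(380,66.5),(378.5,132),(184,133)],.15),('block',[(262,265),(363,265),(364,321),(262,321)],s['tool_pos'][2]-.002)):
    q=np.array([onz(P,*c,z)for c in cs]);c=q.mean(0);e=np.diff(np.vstack([q,q[:1]]),axis=0);
    yaw=[np.degrees(np.arctan2(v[1],v[0]))%90-90 for v in e]
    print(n,c.round(4),np.linalg.norm(e,axis=1).round(4),np.round(yaw,1))
    if n!='block':
        a=np.radians(-4.0);print('  slot',(c[:2]-(.005 if n=='lid' else .0035)*np.array([np.cos(a),np.sin(a)])).round(4))
    else: print('  in tool mm',(T.inv().apply(c-s['tool_pos'])*1e3).round(1))
# lid height check by two views: lid corners in top picture vs wrist
m=cv2.imread('pics/top0.png')
Pt=par('top');print('tri lid c',tri([ray(P,*proj(P,[*np.mean([onz(P,*c,.15)[:2] for c in [(124,15),(432,13),(420,175),(147,176)]],axis=0),.15])),ray(Pt,234,226.2)]).round(4))
E
```

```text
5.25 [0.4203 0.1895 0.2998]
lid [0.4954 0.2051 0.15  ] [0.2102 0.1123 0.2107 0.1118] [-4.2 -3.8 -4.3 -4. ]
  slot [0.4904 0.2055]
flap [0.4946 0.2054 0.15  ] [0.142  0.0456 0.145  0.0447] [-3.9 -2.9 -4.2 -6.8]
  slot [0.4911 0.2056]
block [0.422  0.1879 0.2978] [0.0375 0.024  0.0399 0.024 ] [-4.5 -1.3 -4.5 -6.8]
  in tool mm [1.8 1.5 2. ]
tri lid c [0.494  0.2055 0.1589]
```

Emit:
{"op": "play_rows", "data": {
  "commands": [
    [[0.04,-0.015,0,0,0,0,1],[0.08,-0.03,0,0,0,0,1],[0.112,-0.038,0.02,0,0,-0.002,1],[0.112,-0.038,0.058,0,0,-0.002,1],[0.112,-0.038,0.058,0,0,-0.002,1],[0.112,-0.038,0.058,0,0,-0.002,1]]
  ]
}}

```text
time: 5.85
tool_pos: [0.489, 0.2067, 0.2652]
tcp_rot: [3.138, -0.116, -0.003]
wrist_force: [-0.1, 0.9, -0.2]
width: 0.458
grip_force: 41.3
```

```bash
python3 - <<'E'
from h import *
P=par('wrist');im=bot.read_camera('wrist');cv2.imwrite('pics/w4.png',im)
plan([.489,.207,.2],-4.1)
E
```

```text
t 5.9 pos [0.4894 0.2072 0.2663] yaw [ 0.9973 -0.0732] F [ 0.55 -0.22 -1.84]
shift [-0.0006  0.0004  0.1105] turn [ 0.      0.     -0.0005] mm 66.29775900212317
```

View pics/w4.png

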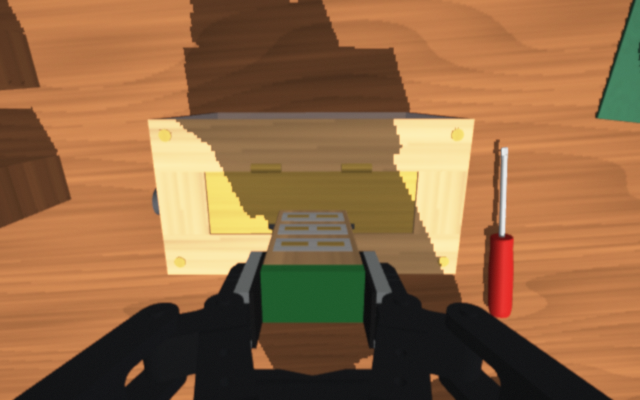

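Emit:
{"op": "play_rows", "data": {
  "commands": [
    [[0,0,0.025,0,0,0,1],[0,0,0.045,0,0,0,1],[0,0,0.06,0,0,0,1],[0,0,0.075,0,0,0,1],[0,0,0.09,0,0,0,1],[0,0,0.105,0,0,0,1],[0,0,0.12,0,0,0,1],[0,0,0.12,0,0,0,1]]
  ]
}}

```text
time: 6.7
tool_pos: [0.4873, 0.2078, 0.1913]
tcp_rot: [3.138, -0.113, -0.008]
wrist_force: [-3.2, 0.0, -3.3]
width: 0.463
grip_force: 41.3
```

Emit:
{"op": "play_rows", "data": {
  "commands": [
    [[0,0,0.013,0,0,0,1],[0,0,0.026,0,0,0,1],[0,0,0.035,0,0,0,1],[0,0,0.043,0,0,0,1],[0,0,0.05,0,0,0,1],[0,0,0.05,0,0,0,1]]
  ]
}}

```text
time: 7.3
tool_pos: [0.4886, 0.208, 0.163]
tcp_rot: [3.139, -0.113, -0.002]
wrist_force: [-3.2, 0.9, -3.5]
width: 0.457
grip_force: 41.3
```

```bash
python3 - <<'E'
from h import *
plan([.489,.207,.15],-4.1);print(bot.read_state()['torque'])
E
```

```text
t 7.3 pos [0.4886 0.208  0.163 ] yaw [ 0.9974 -0.0719] F [-3.2   0.87 -3.53]
shift [0.0008 0.0017 0.0217] turn [ 0.0001  0.0005 -0.0001] mm 13.059909697598524
[ 0.11756377  0.667927   -0.00887784]
```

Emit:
{"op": "play_rows", "data": {
  "commands": [
    [[0,0,0.004,0,0,0,1],[0,0,0.008,0,0,0,1],[0,0,0.012,0,0,0,1],[0,0,0.016,0,0,0,1],[0,0,0.02,0,0,0,1],[0,0,0.02,0,0,0,1]]
  ]
}}

```text
time: 7.9
tool_pos: [0.489, 0.2081, 0.1514]
tcp_rot: [3.139, -0.113, -0.001]
wrist_force: [-2.6, 0.2, -1.2]
width: 0.458
grip_force: 41.5
```

Emit:
{"op": "play_rows", "data": {
  "commands": [
    [[0,0,0.005,0,0,0,1],[0,0,0.01,0,0,0,1],[0,0,0.015,0,0,0,1],[0,0,0.02,0,0,0,1],[0,0,0.025,0,0,0,1],[0,0,0.025,0,0,0,1]]
  ]
}}

```text
time: 8.5
tool_pos: [0.4891, 0.2081, 0.1362]
tcp_rot: [3.139, -0.113, -0.001]
wrist_force: [-1.6, 0.7, -4.4]
width: 0.459
grip_force: 41.2
```

Emit:
{"op": "play_rows", "data": {
  "commands": [
    [[0,0,0.005,0,0,0,1],[0,0,0.01,0,0,0,1],[0,0,0.015,0,0,0,1],[0,0,0.02,0,0,0,1],[0,0,0.024,0,0,0,1],[0,0,0.024,0,0,0,1]]
  ]
}}

```text
time: 9.1
tool_pos: [0.4891, 0.2081, 0.122]
tcp_rot: [3.139, -0.113, -0.001]
wrist_force: [-2.3, 0.4, -2.1]
width: 0.461
grip_force: 42.7
```

Emit:
{"op": "play_rows", "data": {
  "commands": [
    [[0,0,0.0017,0,0,0,1],[0,0,0.0034,0,0,0,1],[0,0,0.005,0,0,0,1],[0,0,0.005,0,0,0,1]]
  ]
}}

```text
time: 9.5
tool_pos: [0.4892, 0.2081, 0.1194]
tcp_rot: [-3.14, 0.113, 0.0]
wrist_force: [-1.9, 0.1, -1.1]
width: 0.457
grip_force: 42.4
```

Emit:
{"op": "play_rows", "data": {
  "commands": [
    [[0,0,0.0017,0,0,0,1],[0,0,0.0034,0,0,0,1],[0,0,0.005,0,0,0,1],[0,0,0.005,0,0,0,1]]
  ]
}}

```text
time: 9.9
tool_pos: [0.4891, 0.2081, 0.1163]
tcp_rot: [3.14, -0.113, -0.0]
wrist_force: [-1.2, 0.0, -0.8]
width: 0.464
grip_force: 42.5
```

Emit:
{"op": "play_rows", "data": {
  "commands": [
    [[0,0,0.0015,0,0,0,1],[0,0,0.003,0,0,0,1],[0,0,0.004,0,0,0,1],[0,0,0.004,0,0,0,1]]
  ]
}}

```text
time: 10.3
tool_pos: [0.4892, 0.2081, 0.1139]
tcp_rot: [3.14, -0.113, -0.0]
wrist_force: [-2.2, 0.4, -1.3]
width: 0.457
grip_force: 42.4
```

Emit:
{"op": "play_rows", "data": {
  "commands": [
    [[0,0,0.0015,0,0,0,1],[0,0,0.003,0,0,0,1],[0,0,0.004,0,0,0,1],[0,0,0.004,0,0,0,1]]
  ]
}}

```text
time: 10.7
tool_pos: [0.4892, 0.2081, 0.1115]
tcp_rot: [3.14, -0.113, -0.0]
wrist_force: [-1.2, -0.7, -0.7]
width: 0.459
grip_force: 42.4
```

Emit:
{"op": "play_rows", "data": {
  "commands": [
    [[0,0,0.001,0,0,0,1],[0,0,0.002,0,0,0,1],[0,0,0.003,0,0,0,1],[0,0,0.003,0,0,0,1]]
  ]
}}

```text
time: 11.1
tool_pos: [0.4892, 0.2081, 0.1098]
tcp_rot: [3.14, -0.113, -0.0]
wrist_force: [-1.3, 1.0, -0.4]
width: 0.46
grip_force: 42.4
```

Emit:
{"op": "play_rows", "data": {
  "commands": [
    [[0,0,0.001,0,0,0,1],[0,0,0.002,0,0,0,1],[0,0,0.003,0,0,0,1],[0,0,0.003,0,0,0,1]]
  ]
}}

```text
time: 11.5
tool_pos: [0.4892, 0.2081, 0.108]
tcp_rot: [3.14, -0.113, -0.0]
wrist_force: [-1.7, -0.4, -0.9]
width: 0.46
grip_force: 42.4
```

Emit:
{"op": "play_rows", "data": {
  "commands": [
    [[0,0,0.001,0,0,0,1],[0,0,0.0025,0,0,0,1],[0,0,0.0025,0,0,0,1]]
  ]
}}

```text
time: 11.8
tool_pos: [0.4892, 0.2081, 0.1064]
tcp_rot: [-3.14, 0.113, 0.0]
wrist_force: [-2.1, 0.5, 0.2]
width: 0.459
grip_force: 42.4
```

Emit:
{"op": "play_rows", "data": {
  "commands": [
    [[0,0,0.001,0,0,0,1],[0,0,0.002,0,0,0,1],[0,0,0.002,0,0,0,1]]
  ]
}}

```text
time: 12.1
tool_pos: [0.4892, 0.2081, 0.1053]
tcp_rot: [-3.14, 0.113, 0.0]
wrist_force: [-1.8, 0.2, -0.8]
width: 0.462
grip_force: 42.4
```

Emit:
{"op": "play_rows", "data": {
  "commands": [
    [[0,0,0.0008,0,0,0,1],[0,0,0.0015,0,0,0,1],[0,0,0.0015,0,0,0,1]]
  ]
}}

```text
time: 12.4
tool_pos: [0.4892, 0.2081, 0.1044]
tcp_rot: [3.14, -0.113, -0.0]
wrist_force: [-2.3, -0.0, -0.5]
width: 0.461
grip_force: 42.4
```

Emit:
{"op": "play_rows", "data": {
  "commands": [
    [[0,0,0.0008,0,0,0,1],[0,0,0.0015,0,0,0,1],[0,0,0.0015,0,0,0,1]]
  ]
}}

```text
time: 12.7
tool_pos: [0.4892, 0.2081, 0.1035]
tcp_rot: [3.14, -0.113, -0.0]
wrist_force: [-1.6, 0.1, -0.3]
width: 0.459
grip_force: 42.4
```

Emit:
{"op": "play_rows", "data": {
  "commands": [
    [[0,0,0,0,0,0,0.05],[0,0,0,0,0,0,0.0],[0,0,0,0,0,0,-0.05],[0,0,0,0,0,0,-0.1],[0,0,0,0,0,0,-0.1]]
  ],
  "force": 20
}}

```text
time: 13.2
tool_pos: [0.489, 0.2081, 0.1034]
tcp_rot: [3.139, -0.113, -0.001]
wrist_force: [-2.2, -0.0, -0.6]
width: 0.547
grip_force: 1.4
```

```bash
python3 - <<'E'
from h import *
im=bot.read_camera('wrist');cv2.imwrite('pics/w5.png',im);s=bot.read_camera('scene');cv2.imwrite('pics/s5.png',s)
cv2.imwrite('pics/c5.png',np.vstack([im[:, :], cv2.resize(s[90:210,270:430],(640,480))])[:600] if 0 else np.hstack([cv2.resize(im,(400,250)),cv2.resize(s[95:195,290:450],(400,250))]))
E
```

```text
(no output)
```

View pics/c5.png

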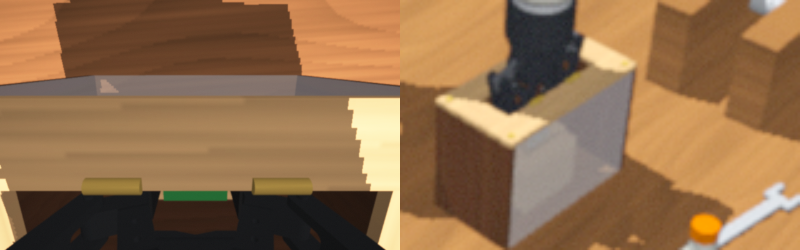

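Released with the block in the channel: its green top shows between the fingers at (195,195) of the left half, and the flap is held open. Next I raise a little, close the fingers and press on the top.

Emit:
{"op": "play_rows", "data": {
  "commands": [
    [[0,0,-0.01,0,0,0,-0.15],[0,0,-0.025,0,0,0,-0.15],[0,0,-0.04,0,0,0,-0.15],[0,0,-0.055,0,0,0,-0.15],[0,0,-0.06,0,0,0,-0.15],[0,0,-0.06,0,0,0,-0.15]]
  ]
}}

```text
time: 13.9
tool_pos: [0.4908, 0.2086, 0.1416]
tcp_rot: [-3.138, 0.113, -0.006]
wrist_force: [-1.2, 0.1, 3.8]
width: 0.571
grip_force: 1.5
```

Emit:
{"op": "play_rows", "data": {
  "commands": [
    [[0,0,0,0,0,0,0.2],[0,0,0,0,0,0,0.5],[0,0,0,0,0,0,0.8],[0,0,0,0,0,0,1],[0,0,0,0,0,0,1],[0,0,0,0,0,0,1],[0,0,0,0,0,0,1]]
  ]
}}

```text
time: 14.6
tool_pos: [0.489, 0.208, 0.1393]
tcp_rot: [3.139, -0.113, -0.001]
wrist_force: [-2.7, 0.4, 2.2]
width: -0.0
grip_force: 1.3
```

Emit:
{"op": "play_rows", "data": {
  "commands": [
    [[0,0,0.003,0,0,0,1],[0,0,0.006,0,0,0,1],[0,0,0.006,0,0,0,1]]
  ]
}}

```text
time: 14.9
tool_pos: [0.4895, 0.2082, 0.136]
tcp_rot: [-3.139, 0.113, -0.001]
wrist_force: [-1.1, 0.0, 2.1]
width: -0.004
grip_force: 1.3
```

Emit:
{"op": "play_rows", "data": {
  "commands": [
    [[0,0,0.002,0,0,0,1],[0,0,0.004,0,0,0,1],[0,0,0.006,0,0,0,1],[0,0,0.006,0,0,0,1]]
  ]
}}

```text
time: 15.3
tool_pos: [0.4891, 0.2081, 0.1321]
tcp_rot: [3.14, -0.113, -0.001]
wrist_force: [-2.1, 0.3, 3.0]
width: 0.002
grip_force: 1.2
```

Emit:
{"op": "play_rows", "data": {
  "commands": [
    [[0,0,0.002,0,0,0,1],[0,0,0.004,0,0,0,1],[0,0,0.006,0,0,0,1],[0,0,0.006,0,0,0,1]]
  ]
}}

```text
time: 15.7
tool_pos: [0.4888, 0.208, 0.1282]
tcp_rot: [3.139, -0.113, -0.002]
wrist_force: [-2.2, 1.0, 1.6]
width: -0.0
grip_force: 1.1
```

Emit:
{"op": "play_rows", "data": {
  "commands": [
    [[0,0,0.0013,0,0,0,1],[0,0,0.0026,0,0,0,1],[0,0,0.004,0,0,0,1],[0,0,0.004,0,0,0,1]]
  ]
}}

```text
time: 16.1
tool_pos: [0.4891, 0.2081, 0.1262]
tcp_rot: [3.14, -0.113, -0.0]
wrist_force: [-2.5, 0.9, 0.5]
width: -0.002
grip_force: 1.0
```

Emit:
{"op": "play_rows", "data": {
  "commands": [
    [[0,0,0.0013,0,0,0,1],[0,0,0.0026,0,0,0,1],[0,0,0.004,0,0,0,1],[0,0,0.004,0,0,0,1]]
  ]
}}

```text
time: 16.5
tool_pos: [0.4896, 0.2083, 0.1246]
tcp_rot: [-3.139, 0.113, -0.001]
wrist_force: [-3.1, 0.1, 4.4]
width: -0.002
grip_force: 2.6
```

Emit:
{"op": "play_rows", "data": {
  "commands": [
    [[0,0,0.001,0,0,0,1],[0,0,0.002,0,0,0,1],[0,0,0.002,0,0,0,1]]
  ]
}}

```text
time: 16.8
tool_pos: [0.4896, 0.2083, 0.1233]
tcp_rot: [-3.139, 0.113, -0.001]
wrist_force: [-2.6, 0.9, 4.8]
width: 0.004
grip_force: 2.7
```

Emit:
{"op": "play_rows", "data": {
  "commands": [
    [[0,0,0.001,0,0,0,1],[0,0,0.002,0,0,0,1],[0,0,0.002,0,0,0,1]]
  ]
}}

```text
time: 17.1
tool_pos: [0.4896, 0.2083, 0.1221]
tcp_rot: [-3.139, 0.113, -0.001]
wrist_force: [-2.9, 0.3, 5.0]
width: 0.001
grip_force: 2.7
```

Emit:
{"op": "play_rows", "data": {
  "commands": [
    [[0,0,0.001,0,0,0,1],[0,0,0.002,0,0,0,1],[0,0,0.002,0,0,0,1]]
  ]
}}

```text
time: 17.4
tool_pos: [0.4896, 0.2083, 0.1209]
tcp_rot: [-3.139, 0.113, -0.001]
wrist_force: [-3.1, -0.2, 5.3]
width: -0.002
grip_force: 2.7
```

Emit:
{"op": "play_rows", "data": {
  "commands": [
    [[0,0,0.001,0,0,0,1],[0,0,0.002,0,0,0,1],[0,0,0.002,0,0,0,1]]
  ]
}}

```text
time: 17.7
tool_pos: [0.4896, 0.2083, 0.1197]
tcp_rot: [-3.139, 0.113, -0.001]
wrist_force: [-3.1, -0.3, 4.3]
width: 0.003
grip_force: 2.7
```

Emit:
{"op": "play_rows", "data": {
  "commands": [
    [[0,0,0.001,0,0,0,1],[0,0,0.002,0,0,0,1],[0,0,0.002,0,0,0,1]]
  ]
}}

```text
time: 18.0
tool_pos: [0.4895, 0.2083, 0.1184]
tcp_rot: [-3.139, 0.113, -0.001]
wrist_force: [-2.2, 1.0, 4.6]
width: 0.005
grip_force: 2.7
```

Emit:
{"op": "play_rows", "data": {
  "commands": [
    [[0,0,0.001,0,0,0,1],[0,0,0.002,0,0,0,1],[0,0,0.002,0,0,0,1]]
  ]
}}

```text
time: 18.3
tool_pos: [0.4895, 0.2083, 0.1172]
tcp_rot: [-3.139, 0.113, -0.001]
wrist_force: [-3.0, -0.5, 5.7]
width: 0.002
grip_force: 2.7
```

Now half-size steps until the force climbs.

Emit:
{"op": "play_rows", "data": {
  "commands": [
    [[0,0,0.0005,0,0,0,1],[0,0,0.001,0,0,0,1],[0,0,0.001,0,0,0,1]]
  ]
}}

```text
time: 18.6
tool_pos: [0.4895, 0.2083, 0.1166]
tcp_rot: [-3.139, 0.113, -0.001]
wrist_force: [-3.3, -0.7, 4.7]
width: -0.002
grip_force: 2.7
```

Emit:
{"op": "play_rows", "data": {
  "commands": [
    [[0,0,0.0005,0,0,0,1],[0,0,0.001,0,0,0,1],[0,0,0.001,0,0,0,1]]
  ]
}}

```text
time: 18.9
tool_pos: [0.4895, 0.2082, 0.116]
tcp_rot: [-3.139, 0.113, -0.001]
wrist_force: [-2.2, -0.4, 5.4]
width: -0.001
grip_force: 2.7
```

Emit:
{"op": "play_rows", "data": {
  "commands": [
    [[0,0,0.0005,0,0,0,1],[0,0,0.0005,0,0,0,1],[0,0,0.0005,0,0,0,1]]
  ]
}}

```text
time: 19.2
tool_pos: [0.4895, 0.2083, 0.1157]
tcp_rot: [-3.139, 0.113, -0.001]
wrist_force: [-2.8, -0.8, 4.0]
width: 0.004
grip_force: 2.8
```

Emit:
{"op": "play_rows", "data": {
  "commands": [
    [[0,0,0.0005,0,0,0,1],[0,0,0.0005,0,0,0,1]]
  ]
}}

```text
time: 19.4
tool_pos: [0.4895, 0.2082, 0.1154]
tcp_rot: [-3.139, 0.113, -0.001]
wrist_force: [-3.5, 1.2, 5.3]
width: 0.001
grip_force: 2.7
```

Emit:
{"op": "play_rows", "data": {
  "commands": [
    [[0,0,0.0005,0,0,0,1],[0,0,0.0005,0,0,0,1]]
  ]
}}

```text
time: 19.6
tool_pos: [0.4896, 0.2083, 0.1152]
tcp_rot: [-3.139, 0.113, -0.001]
wrist_force: [-3.5, 0.4, 5.4]
width: -0.0
grip_force: 3.3
```

Emit:
{"op": "play_rows", "data": {
  "commands": [
    [[0,0,0.0005,0,0,0,1],[0,0,0.0005,0,0,0,1]]
  ]
}}

```text
time: 19.8
tool_pos: [0.4896, 0.2083, 0.1151]
tcp_rot: [-3.139, 0.113, -0.001]
wrist_force: [-2.9, -0.1, 6.9]
width: 0.003
grip_force: 3.8
```

Emit:
{"op": "play_rows", "data": {
  "commands": [
    [[0,0,0.0005,0,0,0,1],[0,0,0.0005,0,0,0,1]]
  ]
}}

```text
time: 20.0
tool_pos: [0.4898, 0.2083, 0.115]
tcp_rot: [-3.139, 0.113, -0.002]
wrist_force: [-2.7, -0.4, 7.3]
width: -0.001
grip_force: 4.3
```

Emit:
{"op": "play_rows", "data": {
  "commands": [
    [[0,0,0.0005,0,0,0,1],[0,0,0.0005,0,0,0,1]]
  ]
}}

```text
time: 20.2
tool_pos: [0.4899, 0.2083, 0.1149]
tcp_rot: [-3.139, 0.113, -0.002]
wrist_force: [-3.5, -0.2, 8.3]
width: 0.001
grip_force: 4.8
```

Emit:
{"op": "play_rows", "data": {
  "commands": [
    [[0,0,0.0005,0,0,0,1],[0,0,0.0005,0,0,0,1]]
  ]
}}

```text
time: 20.4
tool_pos: [0.4901, 0.2083, 0.1148]
tcp_rot: [-3.139, 0.113, -0.003]
wrist_force: [-4.4, -1.1, 9.8]
width: -0.001
grip_force: 5.3
```

Emit:
{"op": "play_rows", "data": {
  "commands": [
    [[0,0,0.0005,0,0,0,1],[0,0,0.0005,0,0,0,1],[0,0,0.0005,0,0,0,1]]
  ]
}}

```text
time: 20.7
tool_pos: [0.4901, 0.2083, 0.1147]
tcp_rot: [-3.139, 0.113, -0.003]
wrist_force: [-4.3, -1.0, 10.4]
width: -0.001
grip_force: 5.7
```

The force now climbs while the tool has almost stopped, about 10 mm below first contact, so the plate is down. I withdraw straight up.

Emit:
{"op": "play_rows", "data": {
  "commands": [
    [[0,0,-0.005,0,0,0,1],[0,0,-0.02,0,0,0,1],[0,0,-0.04,0,0,0,1],[0,0,-0.06,0,0,0,1],[0,0,-0.08,0,0,0,1],[0,0,-0.1,0,0,0,1],[0,0,-0.13,0,0,0,1],[0,0,-0.2,0,0,0,1]]
  ]
}}

```text
time: 21.5
tool_pos: [0.4882, 0.2074, 0.232]
tcp_rot: [3.138, -0.113, -0.005]
wrist_force: [1.4, 0.4, -0.1]
width: -0.0
grip_force: 0.0
```

Emit:
{"op": "play_rows", "data": {
  "commands": [
    [[-0.05,0,-0.05,0,0,0,1],[-0.1,0,-0.05,0,0,0,1],[-0.13,0,-0.05,0,0,0,1],[-0.13,0,-0.05,0,0,0,1],[-0.13,0,-0.05,0,0,0,1]]
  ]
}}

```text
time: 22.0
tool_pos: [0.4126, 0.214, 0.2647]
tcp_rot: [-3.138, 0.112, -0.006]
wrist_force: [-0.7, -0.0, 0.5]
width: -0.003
grip_force: 0.0
```

```bash
python3 - <<'E'
from h import *
im=bot.read_camera('wrist');s=bot.read_camera('scene');st=bot.read_state();print(st['time'],st['tool_pos'],st['wrist_force'])
cv2.imwrite('pics/c6.png',np.hstack([cv2.resize(im,(400,250)),cv2.resize(s[95:195,290:450],(400,250))]))
E
```

```text
22.1 [0.41271495 0.21383535 0.26389705] [-0.71587247  0.10969278 -0.87062957]
```

View pics/c6.png

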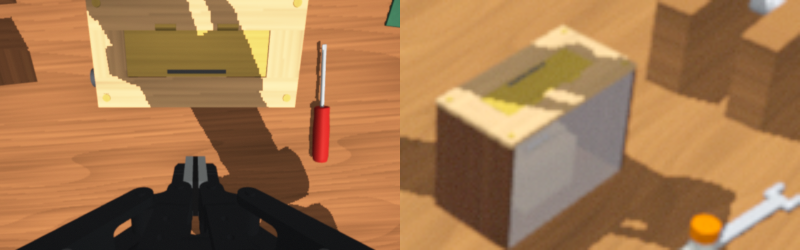

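The flap is shut flush with the lid, at (195,52) of the left half. The gripper is empty and clear of everything.

```bash
python3 -c "
from workcell import bot
print(bot.finish_job())"
```

```text
the job is handed in; nothing more can be done
None
```

The green block is in the wind box channel and was pressed until the plate stopped sinking, about 10 mm below first contact at roughly 10 N. The flap is shut above it, and the job was handed in at 22 s; no verdict came back.

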